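# Pack one finished gift set

### The arm

A 7-joint arm with a two-finger parallel gripper is mounted at the origin on the work surface. World frame = base frame: x ahead of the robot, y to its left, z up, the work surface at z = 0. Lengths are in m, angles in rad, forces in N, time in s.
With the tool pointing down it reaches from about 0.425 to 0.875 m from the base axis. Payload 9.9 kg.
Tool frame: the origin (TCP) lies midway between the tips of the shut fingers; the grasp point (between the pads) lies 19 mm behind it; y points along the fingers, z is the direction in which the jaws open and shut, and the axes are right-handed (so a half turn about y gives the same grasp; the last joint's range is limited). The gripper opens to 85 mm and grips with 20 to 120 N. Pads are 22 mm wide; open, the fingers measure 114 mm over their backs; the gripper's body (76 mm by 85 mm) begins 54 mm behind the grasp point. The pads swing forward as they close: fully open they stand 13 mm farther back than shut.
Start: joints at [-1.198, 0.576, 0.025, 1.437, -0.015, 1.129, -0.057], TCP at [0.298, 0.606, 0.231] pointing down, gripper open.
Joint ranges: [-2.76, 2.76], [-0.34, 2.15], [-1.52, 1.57], [0.19, 2.46], [-1.09, 4.23], [0.17, 1.99], [-2.82, 2.82]. Speed limits (rad/s): [2.22, 2.22, 3.01, 3.01, 3.14, 3.14, 3.14].

### API

Orientations are given as a rotation vector (axis times angle).
In Python, from plant import manip, cams gives the robot as it stands. The module is installed in compiled form; this text tells all that it offers.
- The arm moves only by the tool step_arm, never from a script. Its arguments are lists of equal length, an entry for each row: "translation": the shift along the tool's x, y, z in cm, a list of three; "rotation": the turn, a rotation vector about the tool's x, y, z in rad, a list of three; "jaw": the closure, from 0 (fully open) to 1 (shut). In form: {"translation": [[x, y, z], ...], "rotation": [[ax, ay, az], ...], "jaw": [jaw, ...]}. A call has exactly 10 rows; each row is the pose to reach, as a shift and turn from the pose commanded when the call began, along the tool's axes at that moment; what a row does not reach only later rows make up. A row lasts 1/10 s, in which the tool goes at most 50 mm and 8.59 degrees, less where a joint would pass 70% of its speed; a pose out of reach is approached as far as the arm can. A call with a gripper value outside its range is refused whole. The fingers move at their own pace and stop on an object; the grip force is fixed at half the most. Time passes only in rows, so rows that repeat a pose let the fingers close, or fill a call up. It gives the time, the measured TCP pose, the force and the opening at its end, in the units of the state.
- manip.get_obs(): the state, without advancing time (a new reading comes with each control period).
- cams.snapshot(name): name is "side" or "top" or "wrist"; returns a dict with "img" (384x512x3 uint8, red, green, blue), "intrinsics" (3x3 intrinsics, pixels), "rvec" (rotation vector, rad) and "tvec" (3), from world to camera coordinates, as OpenCV has them; the wrist camera has in their place "T_tool_cam" (4x4, takes a point from camera to tool coordinates, whose origin is the TCP and whose axes are the tool frame's). Camera axes: x right, y down, z forward; pixel columns grow to the right and rows downward; lengths in m; the calibration is good to about 2 mm. The wrist camera is an equidistant fisheye: a pixel r from the principal point sees the ray r / f radians off the axis. A picture is of the moment at which its call begins: read the wrist's pose just before it. There is no depth.
- manip.sign_off(): hands the job in, once; it reports no verdict.
Trained networks look in a picture, given as the dict that the camera call returned (one of the last four; its "shot" number tells which), for a name from the list of things; names that differ only in an ending like _2 or _b are one class to them, and where a whole thing is asked for, a point or a joint stands for the part that bears it (a point fixed in the world has none). Each returns a list of dicts, best first, with "confidence" (0 to 1); they miss things now and then, are a little off and sometimes report something else, mostly with a low value. They report only what shows in the picture. A call takes as long as a camera call. They do not tell look-alikes from the thing itself.
- cams.boxes_of(picture, thing): "rect" ([left, top, right, bottom] in pixels, round what is visible of it).
- cams.place_of(picture, thing): "centre" ([row, column] in pixels: a listed point, or the origin of a listed thing).
The state is a dict: "clock": time; "qpos": joint angles; "joint_vel": joint speeds; "joint_efforts": joint torques, N m; "tcp_pos": TCP position; "ee_rot": TCP orientation; "contact_force": force on the tool from outside, world axes, zero at the start; "ft_torque": the same for the moment, N m; "opening": finger opening in m.
Only numpy, scipy, OpenCV 4.12 (cv2) and the standard library are available. Lean on these libraries where they do the work, as an engineer would, in place of code of your own. Each camera call takes 0.05 s, during which the arm holds its last target.

### The job

Pack one gift set into the cardboard tray: stand the jar with its lid on, the bottle with its cap on and the closed little box upright in the grey fitments, each right down in the well made for it (large round for the jar, small round for the bottle, rectangular for the box), and let go of them. Leave the unfinished ones - the jar without a lid, the bottle without a cap and the box with its flap open - standing where they are, and knock nothing over.

Things in the scene. Friction and masses are not known exactly. Their poses are not given: they have to be found in the camera images.
- carton: Low open brown cardboard tray, 104 mm (its x) by 284 mm (its y, the long way), fixed; walls 5 mm thick and 30 mm high, floor 5 mm thick. Holds the three grey fitments in a row along its y, 91 mm apart, in any order. Origin: centre of its underside, on the table; z up. The goods stand well above its walls: fingers closing along its x keep clear of the neighbours.
- jar_fitment: Grey moulded-pulp fitment with a large ROUND well, for the jar: block 90 x 90 x 22 mm, fixed in the carton, same heading as the carton. Well 70 mm in diameter in its centre, 19 mm deep, so its floor is 3 mm above the origin. Origin: centre of the block's underside, z up (5 mm above the table).
- bottle_fitment: Grey moulded-pulp fitment with a small ROUND well, for the bottle: block 90 x 90 x 22 mm, as the other fitments. Well 50 mm in diameter in its centre, 19 mm deep, floor 3 mm above the origin. Origin: centre of the block's underside.
- box_fitment: Grey moulded-pulp fitment with a RECTANGULAR well, for the little box: block 90 x 90 x 22 mm, as the other fitments. Well 50 mm along its x and 66 mm along its y (the carton's long way), in its centre, 19 mm deep, floor 3 mm above the origin. Origin: centre of the block's underside.
- jar: FINISHED jar: brown jar 54 mm in diameter, 64 mm high in all, its top 18 mm being a flat black screw lid 55 mm in diameter (fast to the jar; grip it there or near it, about 50 mm above the underside). About 0.18 kg. Stands upright on the table. Origin: centre of its underside; z up.
- bottle: FINISHED bottle: slim brown bottle 34 mm in diameter up to 64 mm height, then a shoulder and a black cap 25 mm in diameter; 94 mm high in all. About 0.09 kg. Stands upright; grip the body about 50 mm above the underside. Origin: centre of its underside; z up along the bottle.
- box: FINISHED little box: closed brown cardboard box, 34 mm (its x) by 50 mm (its y), 66 mm high, flat shut top with a band of pale paper over it. About 0.07 kg. Stands upright; grip across the 34 mm. A half turn about z makes no difference. Origin: centre of its underside; z up.
- open_jar: UNFINISHED look-alike: the same brown jar without its lid, 54 mm in diameter, 56 mm high, open and empty at the top. To be left alone. Origin: centre of its underside.
- open_bottle: UNFINISHED look-alike: the same slim brown bottle without its cap, 34 mm in diameter, 78 mm high, ending in a bare 20 mm neck with a dark mouth. To be left alone. Origin: centre of its underside.
- open_box: UNFINISHED look-alike: the same little box, open and empty, 34 x 50 mm, its walls 64 mm high, with a flap standing up to about 90 mm on its +x side and short flaps at its ends. To be left alone. Origin: centre of its underside.
Things that resemble listed ones, but are neither listed nor needed, are in the scene too. Leave any orange or purple look-alike of the bottle alone.

How it is judged:
By the outcome, as a careful person would: the job done as asked, in the order asked, and still so for the second after the job is handed in, with the robot touching nothing.
It also fails if it takes over 96 s, if anything falls off the work surface, if the arm or the gripper's body presses on something with over 40 N, if the wrist force passes 120 N, or if a joint passes its speed limit or range.

## Working session

There is one attempt and no reset: what is moved stays moved. The work goes in short steps, Python scripts to look and compute and a tool call to move; the robot and the scene stay as the last step left them, time stands still between calls to the robot, and variables do not carry over. Pictures are saved under pics/ and viewed, and the job is handed in when it is done.

Besides the shell and the picture viewer there is one more tool, called after "Emit:" as a command line: name --argument value ..., lists and objects as JSON in quotes. step_arm: Moves the arm, as the interface text tells. Its arguments: {"type":"object","properties":{"translation":{"type":"array"},"rotation":{"type":"array"},"jaw":{"type":"array"}},"required":["translation","rotation","jaw"]}

```bash
mkdir -p pics; ls; cat > look.py <<'E'
from plant import manip,cams
import cv2,sys
for n in sys.argv[2:]:
    s=cams.snapshot(n); cv2.imwrite(f'pics/{sys.argv[1]}_{n}.png',s['img'][:,:,::-1])
o=manip.get_obs()
print({k:o[k] for k in('clock','tcp_pos','ee_rot','contact_force','opening')})
E
python3 look.py a side top wrist
```

```text
pics
{'clock': 0.15, 'tcp_pos': array([0.29757789, 0.60551175, 0.23063751]), 'ee_rot': array([-1.54219154,  0.35842271, -0.35807173]), 'contact_force': array([-0.20914232,  0.14577253, -0.64415078]), 'opening': 0.08541628752757816}
```

View pics/a_side.png

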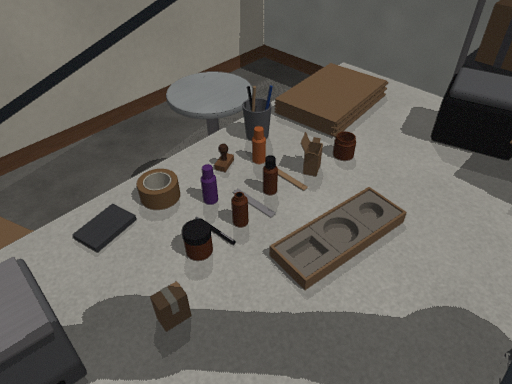

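View pics/a_top.png

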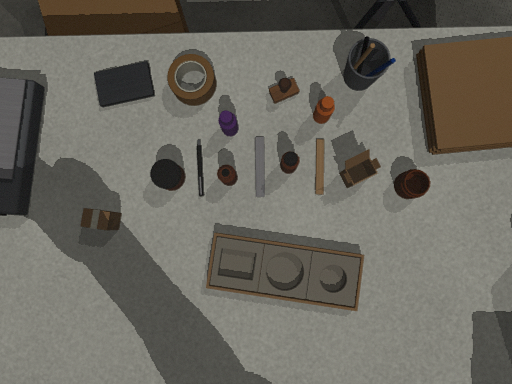

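View pics/a_wrist.png

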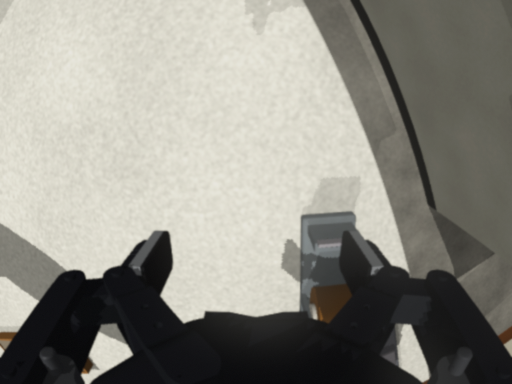

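The side view shows the lidded jar at (197,240), the capped bottle at (270,175), the closed box at (171,305) and the uncapped bottle at (240,210). In the top view these are at (168,175), (290,162), (101,219) and (228,175). In the top view the tray's wells run, left to right: box, jar, bottle.

```bash
cat > m.py <<'E'
from plant import manip,cams
import cv2,numpy as np
S={n:cams.snapshot(n) for n in('top','side')}
P={}
for n,s in S.items():
    R=cv2.Rodrigues(np.array(s['rvec'],float))[0];t=np.array(s['tvec'],float).reshape(3,1)
    P[n]=np.array(s['intrinsics'])@np.hstack([R,t]); print(n,(-R.T@t).ravel().round(3))
np.savez('cal.npz',**P)
def onz(n,u,v,z):
    M=P[n];A=np.c_[M[:,0],M[:,1],-np.array([u,v,1.])];b=-(M[:,2]*z+M[:,3]);return np.linalg.solve(A,b)[:2]
for th in ['carton','jar_fitment','bottle_fitment','box_fitment','jar','bottle','box','open_box','open_bottle','open_jar']:
    print(th)
    D={}
    z0=0.005 if 'fit' in th else 0
    for n in S:
        D[n]=[(d['confidence'],d['centre'][1],d['centre'][0]) for d in cams.place_of(S[n],th) if d['confidence']>.25]
        for c,u,v in D[n]: print('  ',n,round(c,2),round(u,1),round(v,1),onz(n,u,v,z0).round(4))
    for a in D['top']:
        for b in D['side']:
            X=cv2.triangulatePoints(P['top'],P['side'],np.array(a[1:]),np.array(b[1:])).ravel();X=X[:3]/X[3]
            e=max(np.linalg.norm((P[n]@np.r_[X,1])[:2]/(P[n]@np.r_[X,1])[2]-np.array(q[1:])) for n,q in(('top',a),('side',b)))
            if e<4: print('  tri',X.round(4),round(e,2))
    for n in S:print('  rect',n,[(round(d['confidence'],2),np.round(d['rect'],1).tolist()) for d in cams.boxes_of(S[n],th) if d['confidence']>.25])
E
python3 m.py
```

```text
top [ 0.553 -0.013  0.855]
side [0.195 0.475 0.631]
carton
   top 0.74 172.2 176.7 [0.6515 0.1711]
   side 0.97 340.7 238.0 [ 0.4661 -0.0464]
  rect top []
  rect side [(0.92, [269.3, 185.0, 405.1, 289.1])]
jar_fitment
   top 0.94 286.1 269.8 [ 0.4673 -0.0512]
   side 0.85 339.8 233.8 [ 0.472  -0.0505]
  tri [ 0.4692 -0.05    0.0075] 1.12
  rect top [(0.87, [259.2, 243.1, 313.9, 300.3])]
  rect side [(0.63, [308.5, 208.0, 371.0, 252.9])]
bottle_fitment
   top 0.9 329.9 274.6 [ 0.4574 -0.135 ]
   side 0.63 368.2 218.3 [ 0.4539 -0.129 ]
  tri [ 0.4567 -0.136  -0.0021] 0.07
  rect top [(0.84, [303.3, 250.2, 361.5, 308.2])]
  rect side [(0.96, [340.2, 190.0, 399.1, 229.5])]
box_fitment
   top 0.81 235.3 264.0 [0.4794 0.0466]
   side 0.88 305.0 256.4 [0.4868 0.0451]
   side 0.36 268.9 189.2 [ 0.673  -0.0532]
  tri [0.4818 0.0476 0.0112] 1.41
  rect top [(0.61, [209.1, 236.0, 263.0, 291.3])]
  rect side [(0.8, [274.9, 227.0, 342.8, 277.4]), (0.3, [310.2, 209.2, 370.6, 251.7])]
jar
   top 0.56 172.5 175.7 [0.6535 0.1705]
   side 0.75 201.0 246.1 [0.6592 0.1645]
  tri [0.6526 0.1687 0.0088] 
[... 980 characters left out ...]
1 175.6 [ 0.6484 -0.1905]
   side 0.86 309.8 165.9 [ 0.662  -0.1916]
  tri [ 0.6514 -0.1859  0.0085] 2.49
  rect top [(0.75, [343.6, 149.7, 385.0, 188.5]), (0.65, [206.0, 232.9, 365.6, 308.6])]
  rect side [(0.93, [298.7, 130.2, 318.3, 179.0])]
open_bottle
   top 0.89 228.4 179.5 [0.6443 0.0594]
   side 0.57 239.3 218.5 [0.6586 0.0569]
   side 0.45 201.7 251.8 [0.6467 0.1732]
  tri [0.6465 0.0613 0.0107] 2.32
  rect top [(0.82, [219.1, 170.6, 237.1, 188.3])]
  rect side [(0.82, [231.7, 189.6, 249.7, 225.8])]
open_jar
   top 0.75 406.8 184.8 [ 0.6288 -0.2908]
  rect top [(0.7, [391.0, 168.9, 431.5, 202.0]), (0.4, [152.5, 160.7, 186.1, 192.5])]
  rect side [(0.9, [330.2, 131.9, 355.7, 158.9])]
```

```bash
python3 - <<'E'
import cv2,numpy as np
a=cv2.imread('pics/a_top.png')
c=cv2.resize(a[225:315,200:370],None,fx=4.5,fy=4.5,interpolation=cv2.INTER_CUBIC);cv2.imwrite('pics/z1.png',c)
c=np.vstack([np.hstack([cv2.resize(a[y-25:y+25,x-25:x+25],(280,280),interpolation=cv2.INTER_CUBIC) for x,y in r]) for r in (((168,175),(290,162)),((101,219),(360,168)))])
cv2.imwrite('pics/z2.png',np.clip(c*1.6,0,255))
b=cv2.imread('pics/a_side.png')
c=cv2.resize(b[185:285,265:410],None,fx=5,fy=5,interpolation=cv2.INTER_CUBIC);cv2.imwrite('pics/z3.png',c)
c=np.hstack([cv2.resize(b[y-30:y+30,x-30:x+30],(260,260),interpolation=cv2.INTER_CUBIC) for x,y in ((198,240),(270,175),(170,305))])
cv2.imwrite('pics/z4.png',np.clip(c*1.6,0,255))
E
```

```text
[ WARN:0@0.078] global loadsave.cpp:1063 imwrite_ Unsupported depth image for selected encoder is fallbacked to CV_8U.
```

View pics/z1.png

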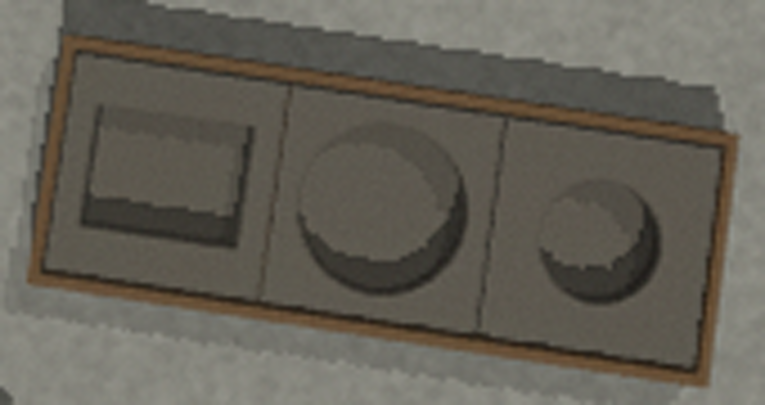

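View pics/z2.png

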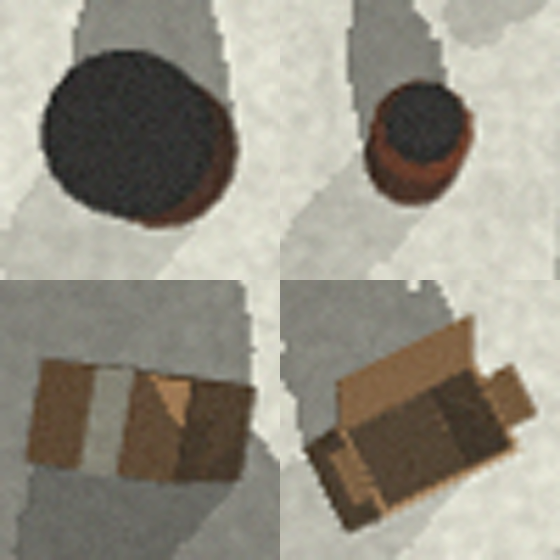

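View pics/z3.png

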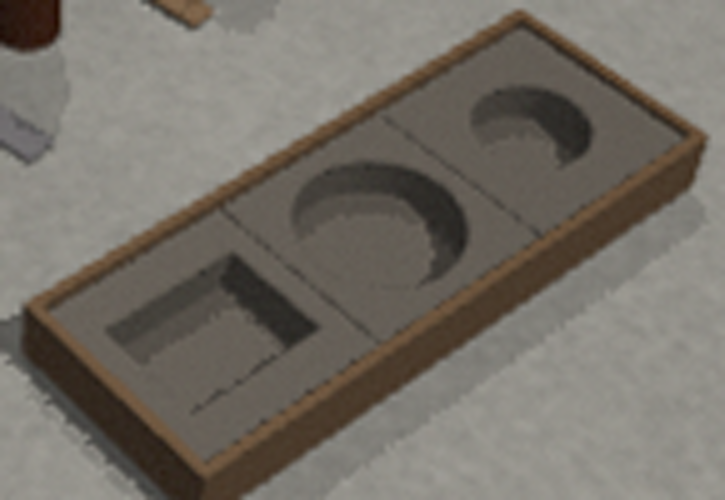

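View pics/z4.png

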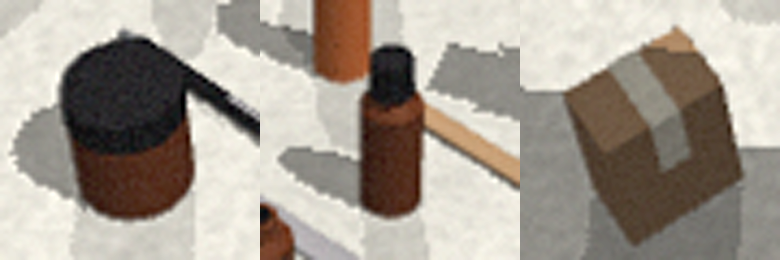

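```bash
cat > fit.py <<'E'
import numpy as np,cv2
from scipy.optimize import least_squares
P=np.load('cal.npz')
def pr(n,X):
    q=np.c_[X,np.ones(len(X))]@P[n].T;return q[:,:2]/q[:,2:]
def px(pts,s,o): return (np.array(pts,float)+.5)/s-.5+np.array(o)
def fit(name,obj,T,S,x0):
    # obj dict; T,S: list of (key pts), pixel
    def f(p,flag=0):
        c,s=np.cos(p[2]),np.sin(p[2]);R=np.array([[c,-s,0],[s,c,0],[0,0,1]])
        r=[]
        for n,(o,u) in (('top',T),('side',S)):
            if len(o): r.append(pr(n,np.array(o)@R.T+np.r_[p[0],p[1],p[3]])-u)
        return np.vstack(r).ravel()
    for tag in('both',):
        s=least_squares(f,x0); print(name,s.x.round(4),'deg',np.degrees(s.x[2]).round(2),'res',s.fun.reshape(-1,2).round(1).tolist())
    return s.x
h=.142;w=.052
# image top: x_right = -y world, up=+x.  corners TL(+x,+y)
C=fit('carton',None,([[w,h,.03],[w,-h,.03],[-w,-h,.03],[-w,h,.03]],px([(65,36),(738,133),(708,385),(28,284)],4.5,(200,225))),
 ([[w,h,.03],[w,-h,.03],[-w,-h,.03],[-w,h,.03]],px([(22,305),(520,10),(707,138),(207,470)],5,(265,185))),[.467,-.05,-.13,0])
c,s=np.cos(C[2]),np.sin(C[2])
for n,d in(('box',.091),('jar',0),('bottle',-.091)): print('well',n,(C[0]-s*d).round(4),(C[1]+c*d).round(4))
a,b=.017,.025
t=.066
B=fit('box',None,([[a,b,t],[-a,b,t],[a,-b,t],[-a,-b,t],[a,-b,0],[-a,-b,0]],px([(42,77),(27,183),(190,98),(175,201),(253,106),(242,203)],5.6,(76,194))),
 ([[a,b,t],[a,-b,t],[-a,-b,t],[-a,b,t],[-a,b,0],[-a,-b,0]],px([(45,93),(158,27),(200,82),(85,153),(117,245),(223,180)],260/60,(140,275))),[.57,.295,-.1,0])
def tri(n,a,b):
    X=cv2.triangulatePoints(P['top'],P['side'],a,b).ravel();X=X[:3]/X[3]
    print(n,X.round(4),(pr('top',X[None])-a).round(1),(pr('side',X[None])-b).round(1))
tri('jarlid',px((128,135),5.6,(143,150)),px((124,88),260/60,(168,210)))
tri('cap',px((147,121),5.6,(265,137)),px((131,57),260/60,(240,145)))
E
python3 fit.py
```

```text
carton [ 0.4689 -0.0468 -0.1564 -0.0017] deg -8.96 res [[-0.3, -1.0], [-0.3, -0.6], [-0.5, -0.4], [-0.6, -0.9], [1.2, -0.4], [0.6, -0.5], [1.1, -0.5], [0.6, 1.6]]
well box 0.4831 0.0431
well jar 0.4689 -0.0468
well bottle 0.4547 -0.1366
box [ 0.5703  0.3    -0.1522 -0.0017] deg -8.72 res [[-0.6, -0.5], [-1.2, -1.0], [-0.3, -0.5], [-0.8, -0.4], [0.4, -0.7], [-0.6, -1.0], [-0.0, -0.0], [1.1, -0.5], [1.7, 0.3], [0.6, 0.6], [-0.1, 1.0], [1.2, -0.3]]
jarlid [0.6518 0.1722 0.0587] [[-0.6 -0.7]] [[1.  0.2]]
cap [ 0.6723 -0.0579  0.0929] [[-0.8 -1. ]] [[1.1 0.1]]
```

```bash
cat > go.py <<'E'
# usage: go.py x y z yawdeg(of tool z axis, mod 180)
from plant import manip
import numpy as np,sys
from scipy.spatial.transform import Rotation as R
o=manip.get_obs();p=o['tcp_pos'];r=R.from_rotvec(o['ee_rot']);M=r.as_matrix()
print('clock',o['clock'],'tcp',p.round(4),'op',round(o['opening'],4),'F',o['contact_force'].round(1),'q',np.round(o['qpos'],2));
print('tool y',M[:,1].round(4),'zyaw',np.degrees(np.arctan2(M[1,2],M[0,2])).round(2))
if len(sys.argv)>4:
    x,y,z,a=map(float,sys.argv[1:])
    for h in(0,180):
        t=np.radians(a+h);zz=np.array([np.cos(t),np.sin(t),0]);yy=np.array([0,0,-1.]);xx=np.cross(yy,zz)
        D=np.c_[xx,yy,zz]
        print('shift cm',(M.T@(np.array([x,y,z])-p)*100).round(2),'rot',(r.inv()*R.from_matrix(D)).as_rotvec().round(4))
E
python3 go.py 0.652 0.172 0.17 -9
```

```text
clock 2.25 tcp [0.2977 0.6058 0.2313] op 0.0854 F [-0.1  0.6  0.5] q [-1.2   0.58  0.02  1.44 -0.02  1.13 -0.06]
tool y [-0.  0. -1.] zyaw 63.83
shift cm [ 50.93   6.13 -23.31] rot [-0.      1.2711 -0.    ]
shift cm [ 50.93   6.13 -23.31] rot [-0.     -1.8705  0.    ]
```

```bash
python3 go.py 0.50 0.25 0.23 -9|tail -2
```

```text
shift cm [ 33.85   0.13 -23.01] rot [-0.      1.2711 -0.    ]
shift cm [ 33.85   0.13 -23.01] rot [-0.     -1.8705  0.    ]
```

Emit:
step_arm --translation '[[3.6, 0, -2.5], [7.2, 0, -5], [10.8, 0, -7.4], [14.4, 0, -9.8], [18, 0, -12.2], [21.6, 0, -14.6], [25.2, 0, -17], [28.8, 0, -19.5], [32, 0, -21.7], [33.8, 0, -23]]' --rotation '[[0, 0.14, 0], [0, 0.28, 0], [0, 0.42, 0], [0, 0.56, 0], [0, 0.7, 0], [0, 0.84, 0], [0, 0.98, 0], [0, 1.12, 0], [0, 1.22, 0], [0, 1.271, 0]]' --jaw '[0, 0, 0, 0, 0, 0, 0, 0, 0, 0]'

```text
clock: 3.25
tcp_pos: [0.5012, 0.247, 0.2317]
ee_rot: [-1.127, 1.328, -1.33]
contact_force: [-0.1, 0.4, -0.9]
opening: 0.0854
```

```bash
python3 go.py 0.652 0.172 0.17 -9; python3 look.py b wrist; python3 go.py|head -1
```

```text
clock 3.25 tcp [0.5012 0.247  0.2317] op 0.0854 F [-0.1  0.4 -0.9] q [-0.82  0.43  0.4   1.76 -0.19  0.99 -0.5 ]
tool y [ 1.1e-03 -8.0e-04 -1.0e+00] zyaw -9.39
shift cm [ 4.93  6.19 16.1 ] rot [-0.0012 -0.0068  0.0006]
shift cm [ 4.93  6.19 16.1 ] rot [-9.0000e-04  3.1348e+00 -1.9000e-03]
{'clock': 3.3, 'tcp_pos': array([0.50238201, 0.24443315, 0.23181025]), 'ee_rot': array([-1.12477471,  1.32952558, -1.33429675]), 'contact_force': array([ 0.86115305, -3.55833008, -0.18565492]), 'opening': 0.08523619778009323}
clock 3.3 tcp [0.5024 0.2444 0.2318] op 0.0852 F [ 0.9 -3.6 -0.2] q [-0.81  0.43  0.41  1.76 -0.19  0.99 -0.5 ]
```

View pics/b_wrist.png

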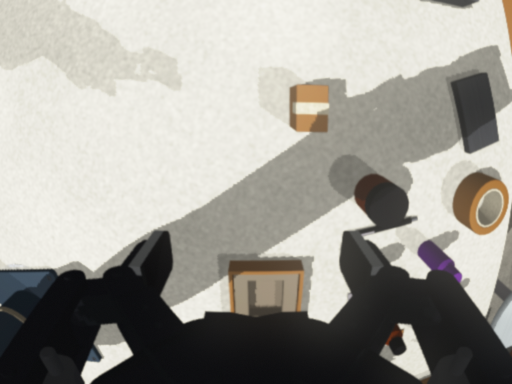

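The wrist view shows the box at (310,108), the jar at (382,200) and the box well at (266,285). I'll cross-check these positions against the fit.

```bash
cat > wr.py <<'E'
from plant import manip,cams
import numpy as np,cv2,sys
from scipy.spatial.transform import Rotation as R
o=manip.get_obs();s=cams.snapshot('wrist')
M=np.eye(4);M[:3,:3]=R.from_rotvec(o['ee_rot']).as_matrix();M[:3,3]=o['tcp_pos'];T=M@np.array(s['T_tool_cam']);K=np.array(s['intrinsics'])
print('tcp',o['tcp_pos'].round(4),o['clock'],'cam',T[:3,3].round(3))
cv2.imwrite(f'pics/{sys.argv[1]}.png',s['img'][:,:,::-1])
def onz(u,v,z):
    d=np.array([(u-K[0,2])/K[0,0],(v-K[1,2])/K[1,1]]);th=np.hypot(*d);r=np.r_[d/th*np.sin(th),np.cos(th)]
    r=T[:3,:3]@r;c=T[:3,3];return (c+r*(z-c[2])/r[2])[:2].round(4)
for th in sys.argv[2:]:
    if ',' in th: u,v,z=map(float,th.split(','));print(th,onz(u,v,z));continue
    for d in cams.place_of(s,th):
        if d['confidence']>.3: print(th,round(d['confidence'],2),np.round(d['centre'],1),onz(d['centre'][1],d['centre'][0],.005 if 'fit' in th else 0))
E
python3 wr.py c jar box box_fitment 388,200,0.064 310,92,0.066;python3 go.py 0.652 0.172 0.17 -9
```

```text
tcp [0.5024 0.2444 0.2318] 3.3 cam [0.515 0.313 0.374]
jar 0.81 [189.3 369. ] [0.6514 0.1729]
box 0.92 [103.  299.9] [0.57   0.3014]
box_fitment 0.94 [287.6 260.2] [0.4778 0.047 ]
box_fitment 0.7 [102.9 296.4] [0.5649 0.3023]
388,200,0.064 [0.6521 0.1792]
310,92,0.066 [0.5724 0.3134]
clock 3.5 tcp [0.4989 0.2519 0.2311] op 0.0857 F [ 0.  -0.1 -0.5] q [-0.82  0.43  0.4   1.76 -0.19  0.99 -0.5 ]
tool y [-7.e-04  8.e-04 -1.e+00] zyaw -8.82
shift cm [ 5.55  6.09 16.35] rot [ 0.0008  0.0031 -0.0007]
shift cm [ 5.55  6.09 16.35] rot [-1.1000e-03 -3.1385e+00 -1.3000e-03]
```

Emit:
step_arm --translation '[[1.2, 1.8, 3.6], [2.5, 3.6, 7.5], [3.9, 5.4, 11.5], [5.0, 7.2, 15.0], [5.4, 8.5, 16.3], [5.4, 10, 16.3], [5.4, 13, 16.3], [5.4, 16, 16.3], [5.4, 18.8, 16.3], [5.4, 20.2, 16.3]]' --rotation '[[0, 0, 0], [0, 0, 0], [0, 0, 0], [0, 0, 0], [0, 0, 0], [0, 0, 0], [0, 0, 0], [0, 0, 0], [0, 0, 0], [0, 0, 0]]' --jaw '[0, 0, 0, 0, 0, 0, 0, 0, 0, 0]'

```text
clock: 4.5
tcp_pos: [0.6491, 0.1741, 0.0267]
ee_rot: [-1.136, 1.325, -1.319]
contact_force: [-0.3, -0.0, 0.3]
opening: 0.0858
```

```bash
python3 look.py d side top;python3 go.py 0.652 0.172 0.03 -9; python3 - <<'E'
import cv2,numpy as np
a=cv2.imread('pics/d_side.png');b=cv2.imread('pics/d_top.png')
cv2.imwrite('pics/d.png',np.hstack([cv2.resize(a[140:290,110:260],(400,400)),cv2.resize(b[100:250,90:240],(400,400))]))
E
```

```text
{'clock': 4.6, 'tcp_pos': array([0.6498298 , 0.17317489, 0.02742778]), 'ee_rot': array([-1.1352403 ,  1.32503319, -1.32066258]), 'contact_force': array([-0.80894736, -0.31144739,  0.12143121]), 'opening': 0.08538536027106579}
clock 4.6 tcp [0.6498 0.1732 0.0274] op 0.0854 F [-0.8 -0.3  0.1] q [-0.5   0.81  0.3   1.65 -0.32  0.74 -0.2 ]
tool y [-3.9e-03 -1.0e-04 -1.0e+00] zyaw -8.86
shift cm [ 0.08 -0.26  0.23] rot [0.0039 0.0024 0.0007]
shift cm [ 0.08 -0.26  0.23] rot [ 1.1000e-03 -3.1392e+00 -6.1000e-03]
```

View pics/d.png

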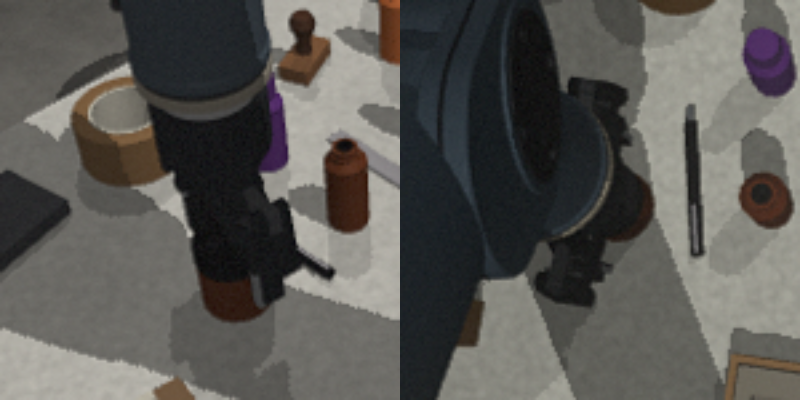

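The fingers straddle the jar, whose body shows below them at side crop (235,295). Next I close the jaws.

Emit:
step_arm --translation '[[0, 0, 0], [0, 0, 0], [0, 0, 0], [0, 0, 0], [0, 0, 0], [0, 0, 0], [0, 0, 0], [0, 0, 0], [0, 0, 0], [0, 0, 0]]' --rotation '[[0, 0, 0], [0, 0, 0], [0, 0, 0], [0, 0, 0], [0, 0, 0], [0, 0, 0], [0, 0, 0], [0, 0, 0], [0, 0, 0], [0, 0, 0]]' --jaw '[0.3, 1, 1, 1, 1, 1, 1, 1, 1, 1]'

```text
clock: 5.6
tcp_pos: [0.653, 0.172, 0.0313]
ee_rot: [-1.128, 1.323, -1.324]
contact_force: [-1.2, 1.1, 5.6]
opening: 0.0538
```

```bash
python3 go.py 0.4689 -0.0468 0.12 -9;
```

```text
clock 5.6 tcp [0.653  0.172  0.0313] op 0.0538 F [-1.2  1.1  5.6] q [-0.5   0.8   0.3   1.64 -0.32  0.74 -0.2 ]
tool y [ 0.0024  0.0013 -1.    ] zyaw -8.99
shift cm [ 24.47  -8.94 -14.75] rot [-0.0021  0.0001 -0.0016]
shift cm [ 24.47  -8.94 -14.75] rot [-2.5000e-03 -3.1415e+00  3.4000e-03]
```

Emit:
step_arm --translation '[[0, -2, 0], [0, -5.5, 0], [0, -9, 0], [2.5, -10, -1.5], [6.5, -10, -3.9], [11, -10, -6.6], [15.5, -10, -9.3], [20, -10, -12], [23.3, -10, -14], [24.5, -10, -14.75]]' --rotation '[[0, 0, 0], [0, 0, 0], [0, 0, 0], [0, 0, 0], [0, 0, 0], [0, 0, 0], [0, 0, 0], [0, 0, 0], [0, 0, 0], [0, 0, 0]]' --jaw '[1, 1, 1, 1, 1, 1, 1, 1, 1, 1]'

```text
clock: 6.6
tcp_pos: [0.4648, -0.0513, 0.1304]
ee_rot: [-1.129, 1.328, -1.328]
contact_force: [0.4, 0.7, -1.0]
opening: 0.0532
```

```bash
python3 look.py e side top wrist;python3 go.py 0.4689 -0.0468 0.042 -9; python3 - <<'E'
import cv2,numpy as np
a,b,c=[cv2.imread('pics/e_%s.png'%n) for n in('side','top','wrist')]
cv2.imwrite('pics/e.png',np.vstack([np.hstack([cv2.resize(a[130:290,230:430],(400,320)),cv2.resize(b[180:340,180:380],(400,320))]),np.hstack([cv2.resize(c,(360,270)),np.zeros((270,440,3),np.uint8)])]))
E
```

```text
{'clock': 6.75, 'tcp_pos': array([ 0.4685683 , -0.04788052,  0.13028107]), 'ee_rot': array([-1.12784263,  1.32408463, -1.32568392]), 'contact_force': array([ 0.96341613,  1.06337691, -2.12085693]), 'opening': 0.05322652817792744}
clock 6.75 tcp [ 0.4686 -0.0479  0.1303] op 0.0532 F [ 1.   1.1 -2.1] q [-0.24  0.43  0.34  2.1  -0.24  0.64  0.11]
tool y [ 2.e-03  5.e-04 -1.e+00] zyaw -9.1
shift cm [-0.1   8.83 -0.  ] rot [-0.0019 -0.0018 -0.0008]
shift cm [-0.1   8.83 -0.  ] rot [ 1.3000e-03  3.1398e+00 -3.0000e-03]
```

View pics/e.png

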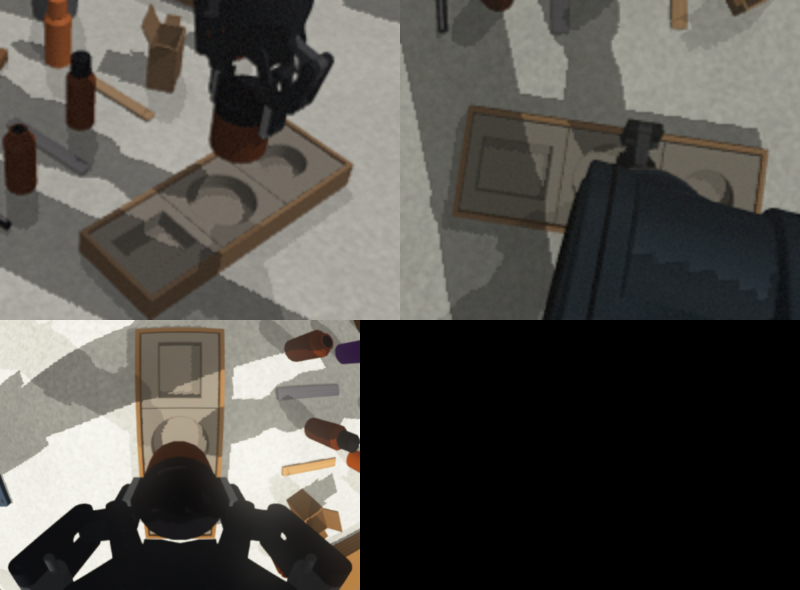

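The jar is held upright over the round well. Lowering.

Emit:
step_arm --translation '[[0, 1.5, 0], [0, 3.5, 0], [0, 5, 0], [0, 6.3, 0], [0, 7.2, 0], [0, 7.9, 0], [0, 8.4, 0], [0, 8.7, 0], [0, 8.9, 0], [0, 9.0, 0]]' --rotation '[[0, 0, 0], [0, 0, 0], [0, 0, 0], [0, 0, 0], [0, 0, 0], [0, 0, 0], [0, 0, 0], [0, 0, 0], [0, 0, 0], [0, 0, 0]]' --jaw '[1, 1, 1, 1, 1, 1, 1, 1, 1, 1]'

```text
clock: 7.75
tcp_pos: [0.4683, -0.0475, 0.0394]
ee_rot: [-1.131, 1.324, -1.324]
contact_force: [0.5, -0.0, -0.9]
opening: 0.053
```

```bash
python3 look.py f side;python3 go.py;python3 - <<'E'
import cv2
a=cv2.imread('pics/f_side.png');cv2.imwrite('pics/f.png',cv2.resize(a[150:290,230:430],(700,490)))
E
```

```text
{'clock': 7.8, 'tcp_pos': array([ 0.46833814, -0.04748453,  0.03935888]), 'ee_rot': array([-1.13045439,  1.32371217, -1.32415199]), 'contact_force': array([ 0.15453151, -0.84878495, -2.38545169]), 'opening': 0.05283729080261085}
clock 7.8 tcp [ 0.4683 -0.0475  0.0394] op 0.0528 F [ 0.2 -0.8 -2.4] q [-0.16  0.59  0.23  2.18 -0.33  0.41  0.19]
tool y [ 4.e-04 -0.e+00 -1.e+00] zyaw -9.0
```

View pics/f.png

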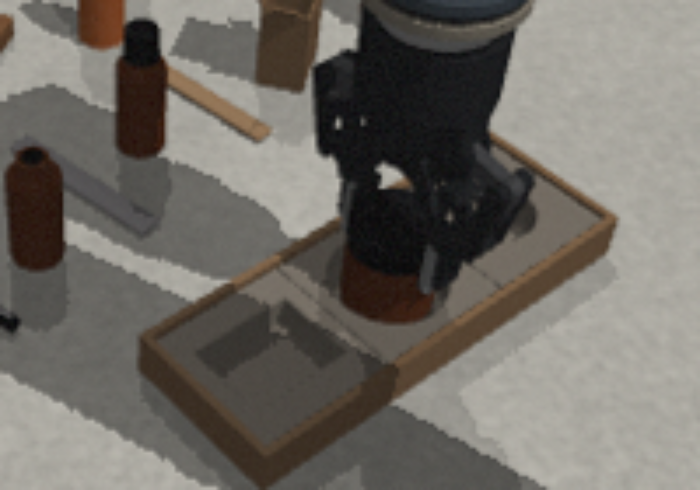

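Emit:
step_arm --translation '[[0, 0.1, 0], [0, 0.2, 0], [0, 0.25, 0], [0, 0.3, 0], [0, 0.3, 0], [0, 0.3, 0], [0, 0.3, 0], [0, 0.3, 0], [0, 0.3, 0], [0, 0.3, 0]]' --rotation '[[0, 0, 0], [0, 0, 0], [0, 0, 0], [0, 0, 0], [0, 0, 0], [0, 0, 0], [0, 0, 0], [0, 0, 0], [0, 0, 0], [0, 0, 0]]' --jaw '[1, 1, 1, 1, 1, 1, 0.9, 0.7, 0.4, 0.3]'

```text
clock: 8.8
tcp_pos: [0.4687, -0.0475, 0.0377]
ee_rot: [-1.128, 1.323, -1.325]
contact_force: [0.6, -0.3, -0.4]
opening: 0.06
```

Then open fully and rise.

Emit:
step_arm --translation '[[0, 0, 0], [0, 0, 0], [0, 0, 0], [0, -1, 0], [0, -3, 0], [0, -6, 0], [0, -9.5, 0], [0, -13, 0], [0, -14, 0], [0, -14, 0]]' --rotation '[[0, 0, 0], [0, 0, 0], [0, 0, 0], [0, 0, 0], [0, 0, 0], [0, 0, 0], [0, 0, 0], [0, 0, 0], [0, 0, 0], [0, 0, 0]]' --jaw '[0, 0, 0, 0, 0, 0, 0, 0, 0, 0]'

```text
clock: 9.8
tcp_pos: [0.469, -0.0474, 0.178]
ee_rot: [-1.128, 1.322, -1.325]
contact_force: [-0.6, -0.5, 0.0]
opening: 0.0853
```

```bash
python3 look.py g side wrist;python3 go.py .6725 -.0575 .15 -9;python3 - <<'E'
import cv2,numpy as np
a=cv2.imread('pics/g_side.png');b=cv2.imread('pics/g_wrist.png');cv2.imwrite('pics/g.png',np.hstack([cv2.resize(a[150:290,230:430],(400,280)),cv2.resize(b,(373,280))]))
E
```

```text
{'clock': 9.9, 'tcp_pos': array([ 0.46772397, -0.04721643,  0.17582734]), 'ee_rot': array([-1.13141525,  1.32418736, -1.32327833]), 'contact_force': array([ 0.96047473,  0.08491221, -0.5328372 ]), 'opening': 0.0855309634708705}
clock 9.9 tcp [ 0.4677 -0.0472  0.1758] op 0.0855 F [ 1.   0.1 -0.5] q [-0.29  0.37  0.39  2.04 -0.2   0.77  0.07]
tool y [-6.e-04  1.e-04 -1.e+00] zyaw -8.97
shift cm [-2.18  2.57 20.39] rot [ 0.0006  0.0004 -0.    ]
shift cm [-2.18  2.57 20.39] rot [-1.0000e-04 -3.1412e+00 -1.0000e-03]
```

View pics/g.png

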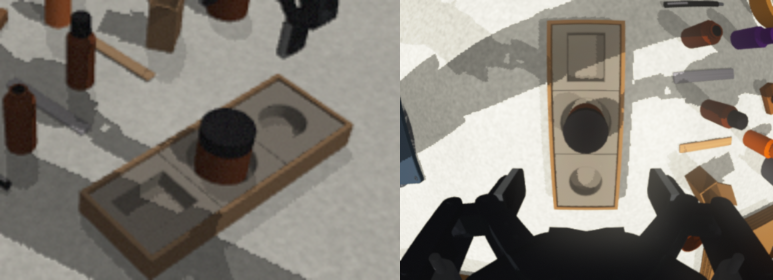

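The jar stands upright in the large well. Next, check the bottle and its well from here.

```bash
python3 wr.py h bottle bottle_fitment; python3 go.py .6725 -.0575 .15 -9
```

```text
tcp [ 0.4677 -0.0472  0.1758] 9.9 cam [0.479 0.021 0.318]
bottle 0.96 [ 52.6 460.3] [0.7438 0.0601]
bottle 0.77 [147.6 423.5] [ 0.6728 -0.0549]
bottle 0.55 [190.7 476.5] [ 0.7666 -0.1257]
bottle_fitment 0.82 [241.7 256.4] [ 0.4556 -0.1371]
clock 10.05 tcp [ 0.4674 -0.0474  0.1752] op 0.0855 F [-0.1  0.2 -0.7] q [-0.28  0.37  0.39  2.04 -0.2   0.77  0.07]
tool y [-2.4e-03 -2.0e-04 -1.0e+00] zyaw -9.0
shift cm [-2.21  2.47 20.42] rot [ 0.0023 -0.      0.0006]
shift cm [-2.21  2.47 20.42] rot [-9.0000e-04  3.1416e+00  3.7000e-03]
```

Emit:
step_arm --translation '[[-0.4, 0, 3.5], [-0.9, 0.5, 8], [-1.4, 1, 12.5], [-1.9, 1.5, 17], [-2.2, 2, 20.3], [-2.2, 4, 20.35], [-2.2, 7.5, 20.35], [-2.2, 11, 20.35], [-2.2, 13.8, 20.35], [-2.2, 14.8, 20.35]]' --rotation '[[0, 0, 0], [0, 0, 0], [0, 0, 0], [0, 0, 0], [0, 0, 0], [0, 0, 0], [0, 0, 0], [0, 0, 0], [0, 0, 0], [0, 0, 0]]' --jaw '[0, 0, 0, 0, 0, 0, 0, 0, 0, 0]'

```text
clock: 11.05
tcp_pos: [0.6699, -0.0573, 0.0238]
ee_rot: [-1.136, 1.329, -1.321]
contact_force: [0.5, 0.2, -0.5]
opening: 0.0855
```

```bash
python3 look.py i side top;python3 go.py .6725 -.0575 .028 -9;python3 - <<'E'
import cv2,numpy as np
a=cv2.imread('pics/i_side.png');b=cv2.imread('pics/i_top.png');cv2.imwrite('pics/i.png',np.hstack([cv2.resize(a[110:230,200:340],(420,360)),cv2.resize(b[90:250,210:370],(360,360))]))
E
```

```text
{'clock': 11.15, 'tcp_pos': array([ 0.67123345, -0.05763511,  0.02611676]), 'ee_rot': array([-1.13384601,  1.32710459, -1.32244071]), 'contact_force': array([-0.33556646,  0.57241699, -0.14007549]), 'opening': 0.08550151098082061}
clock 11.15 tcp [ 0.6712 -0.0576  0.0261] op 0.0855 F [-0.3  0.6 -0.1] q [-0.15  0.81  0.3   1.64 -0.32  0.74  0.14]
tool y [-4.1e-03  1.0e-04 -1.0e+00] zyaw -9.01
shift cm [-0.03 -0.19  0.12] rot [ 0.004  -0.0002  0.0006]
shift cm [-0.03 -0.19  0.12] rot [-9.0000e-04  3.1414e+00  6.3000e-03]
```

View pics/i.png

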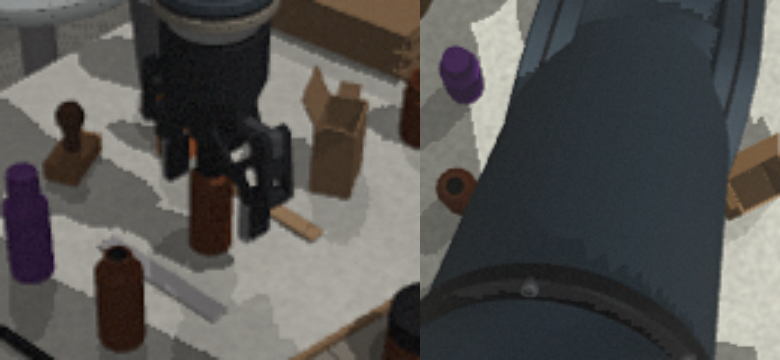

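The bottle stands between the fingers at (212,215). Closing.

Emit:
step_arm --translation '[[0, 0, 0], [0, 0, 0], [0, 0, 0], [0, 0, 0], [0, 0, 0], [0, 0, 0], [0, 0, 0], [0, 0, 0], [0, 0, 0], [0, 0, 0]]' --rotation '[[0, 0, 0], [0, 0, 0], [0, 0, 0], [0, 0, 0], [0, 0, 0], [0, 0, 0], [0, 0, 0], [0, 0, 0], [0, 0, 0], [0, 0, 0]]' --jaw '[0.3, 0.6, 1, 1, 1, 1, 1, 1, 1, 1]'

```text
clock: 12.15
tcp_pos: [0.6732, -0.0575, 0.0297]
ee_rot: [-1.129, 1.323, -1.324]
contact_force: [-1.0, -0.1, 5.6]
opening: 0.0324
```

```bash
python3 go.py .4547 -.1368 .17 -9
```

```text
clock 12.15 tcp [ 0.6732 -0.0575  0.0297] op 0.0324 F [-1.  -0.1  5.6] q [-0.15  0.81  0.3   1.64 -0.32  0.74  0.14]
tool y [ 1.7e-03  1.0e-04 -1.0e+00] zyaw -8.99
shift cm [ 11.24 -14.07 -20.32] rot [-0.0016  0.0001 -0.0004]
shift cm [ 11.24 -14.07 -20.32] rot [-6.0000e-04 -3.1415e+00  2.6000e-03]
```

Emit:
step_arm --translation '[[0, -2, 0], [0, -5.5, 0], [0, -9, 0], [1.5, -10, -2.5], [3.9, -10, -7], [6.3, -10, -11.5], [8.8, -10, -16], [10.4, -10, -18.8], [11.1, -10, -20], [11.25, -10, -20.3]]' --rotation '[[0, 0, 0], [0, 0, 0], [0, 0, 0], [0, 0, 0], [0, 0, 0], [0, 0, 0], [0, 0, 0], [0, 0, 0], [0, 0, 0], [0, 0, 0]]' --jaw '[1, 1, 1, 1, 1, 1, 1, 1, 1, 1]'

```text
clock: 13.15
tcp_pos: [0.4535, -0.1376, 0.129]
ee_rot: [-1.129, 1.325, -1.326]
contact_force: [-0.2, -0.3, -0.3]
opening: 0.0326
```

```bash
python3 look.py j side top wrist;python3 go.py .4547 -.1368 .037 -9;python3 - <<'E'
import cv2,numpy as np
a,b,c=[cv2.imread('pics/j_%s.png'%n) for n in('side','top','wrist')]
cv2.imwrite('pics/j.png',np.hstack([cv2.resize(a[110:270,250:410],(400,400)),cv2.resize(c[:,100:],(400,373))[:400] if 0 else cv2.resize(c,(400,400))]))
E
```

```text
{'clock': 13.3, 'tcp_pos': array([ 0.45619427, -0.1364535 ,  0.12857243]), 'ee_rot': array([-1.1300664 ,  1.32193809, -1.32386465]), 'contact_force': array([-0.34790442, -0.36555541, -1.05193804]), 'opening': 0.03242432684560353}
clock 13.3 tcp [ 0.4562 -0.1365  0.1286] op 0.0324 F [-0.3 -0.4 -1.1] q [-0.05  0.44  0.35  2.09 -0.25  0.65  0.3 ]
tool y [ 0.0017 -0.     -1.    ] zyaw -8.94
shift cm [ 0.06  9.16 -0.16] rot [-0.0016  0.0011 -0.0002]
shift cm [ 0.06  9.16 -0.16] rot [-3.0000e-04 -3.1405e+00  2.6000e-03]
```

View pics/j.png

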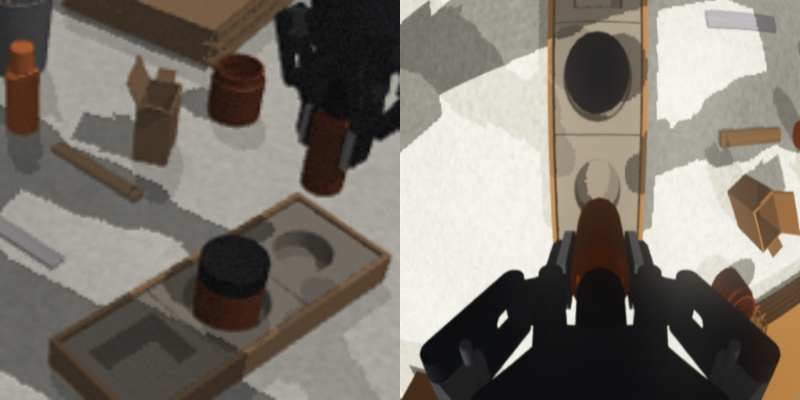

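Emit:
step_arm --translation '[[0, 1.5, -0.1], [0, 3.5, -0.1], [0, 5, -0.1], [0, 6.3, -0.1], [0, 7.2, -0.1], [0, 7.9, -0.1], [0, 8.4, -0.1], [0, 8.7, -0.1], [0, 8.9, -0.1], [0, 9.0, -0.1]]' --rotation '[[0, 0, 0], [0, 0, 0], [0, 0, 0], [0, 0, 0], [0, 0, 0], [0, 0, 0], [0, 0, 0], [0, 0, 0], [0, 0, 0], [0, 0, 0]]' --jaw '[1, 1, 1, 1, 1, 1, 1, 1, 1, 1]'

```text
clock: 14.3
tcp_pos: [0.4537, -0.1368, 0.0384]
ee_rot: [-1.131, 1.324, -1.324]
contact_force: [-0.3, -0.7, -0.6]
opening: 0.0324
```

```bash
python3 look.py k side;python3 go.py;python3 - <<'E'
import cv2
a=cv2.imread('pics/k_side.png');cv2.imwrite('pics/k.png',cv2.resize(a[110:270,250:430],(630,560)))
E
```

```text
{'clock': 14.35, 'tcp_pos': array([ 0.45363738, -0.136785  ,  0.03835267]), 'ee_rot': array([-1.13062242,  1.32368068, -1.32408323]), 'contact_force': array([-0.10943555, -0.49002597, -0.61223214]), 'opening': 0.03240146563466666}
clock 14.35 tcp [ 0.4536 -0.1368  0.0384] op 0.0324 F [-0.1 -0.5 -0.6] q [ 0.03  0.59  0.24  2.17 -0.34  0.41  0.39]
tool y [ 3.e-04 -1.e-04 -1.e+00] zyaw -9.0
```

View pics/k.png

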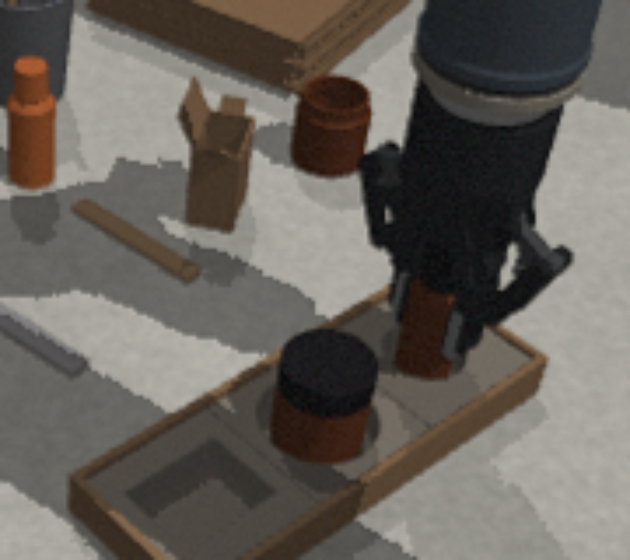

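The bottle is in the small well. I'll lower it the last few millimetres and let go.

Emit:
step_arm --translation '[[0, 0.1, 0], [0, 0.2, 0], [0, 0.25, 0], [0, 0.25, 0], [0, 0.25, 0], [0, 0.25, 0], [0, 0.25, 0], [0, 0.25, 0], [0, 0.25, 0], [0, 0.25, 0]]' --rotation '[[0, 0, 0], [0, 0, 0], [0, 0, 0], [0, 0, 0], [0, 0, 0], [0, 0, 0], [0, 0, 0], [0, 0, 0], [0, 0, 0], [0, 0, 0]]' --jaw '[1, 1, 1, 1, 1, 1, 0.9, 0.7, 0.5, 0.3]'

```text
clock: 15.35
tcp_pos: [0.4538, -0.1368, 0.0361]
ee_rot: [-1.13, 1.323, -1.324]
contact_force: [0.1, 0.4, 0.1]
opening: 0.0561
```

Emit:
step_arm --translation '[[0, 0, 0], [0, 0, 0], [0, 0, 0], [0, 0, 0], [0, -1, 0], [0, -3, 0], [0, -6, 0], [0, -9.5, 0], [0, -13, 0], [0, -14, 0]]' --rotation '[[0, 0, 0], [0, 0, 0], [0, 0, 0], [0, 0, 0], [0, 0, 0], [0, 0, 0], [0, 0, 0], [0, 0, 0], [0, 0, 0], [0, 0, 0]]' --jaw '[0, 0, 0, 0, 0, 0, 0, 0, 0, 0]'

```text
clock: 16.35
tcp_pos: [0.4547, -0.1374, 0.1795]
ee_rot: [-1.127, 1.32, -1.327]
contact_force: [-0.5, -0.3, -0.1]
opening: 0.0853
```

```bash
python3 look.py l side wrist;python3 go.py .5703 .3 .18 -9;python3 - <<'E'
import cv2,numpy as np
a=cv2.imread('pics/l_side.png');b=cv2.imread('pics/l_wrist.png');cv2.imwrite('pics/l.png',np.hstack([cv2.resize(a[150:290,230:430],(400,280)),cv2.resize(b,(373,280))]))
E
```

```text
{'clock': 16.45, 'tcp_pos': array([ 0.45432602, -0.13686643,  0.17759636]), 'ee_rot': array([-1.12823087,  1.3210394 , -1.32541891]), 'contact_force': array([-0.38955446, -0.16885823, -0.13441842]), 'opening': 0.0856553619679505}
clock 16.45 tcp [ 0.4543 -0.1369  0.1776] op 0.0857 F [-0.4 -0.2 -0.1] q [-0.1   0.37  0.4   2.04 -0.2   0.77  0.27]
tool y [ 3.6e-03 -2.0e-04 -1.0e+00] zyaw -8.98
shift cm [-44.96  -0.21   4.63] rot [-0.0036  0.0003 -0.0003]
shift cm [-44.96  -0.21   4.63] rot [-5.0000e-04 -3.1413e+00  5.6000e-03]
```

View pics/l.png

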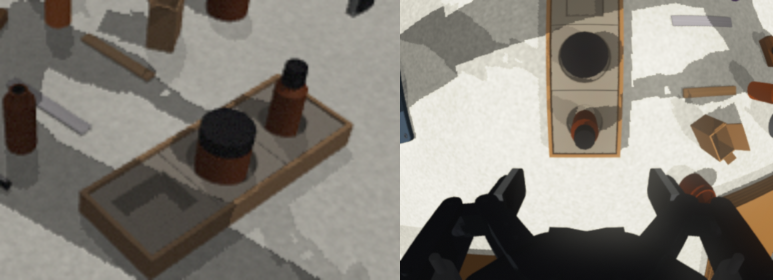

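```bash
python3 - <<'E'
import numpy as np
P=np.load('cal.npz')
def onz(n,u,v,z):
    M=P[n];A=np.c_[M[:,0],M[:,1],-np.array([u,v,1.])];b=-(M[:,2]*z+M[:,3]);return np.linalg.solve(A,b)[:2].round(3)
for z in(0,.05,.1,.15,.2): print(z,'top edge lowR',onz('top',28,213,z),'topR',onz('top',43,85,z),'side toe',onz('side',80,375,z),'side apex',onz('side',20,260,z))
E
python3 - <<'E'
import cv2,numpy as np
a=cv2.imread('pics/l_side.png');b=cv2.imread('pics/a_top.png');c=cv2.imread('pics/c.png')
cv2.imwrite('pics/p.png',np.hstack([cv2.resize(a[240:384,0:200],(400,288)),cv2.resize(b[60:230,0:130],(220,288)),cv2.resize(c[0:100,380:512],(150,288)) ]))
E
```

```text
0 top edge lowR [0.583 0.458] topR [0.844 0.437] side toe [0.595 0.464] side apex [0.89 0.43]
0.05 top edge lowR [0.581 0.431] topR [0.827 0.41 ] side toe [0.564 0.465] side apex [0.835 0.434]
0.1 top edge lowR [0.58  0.403] topR [0.81  0.384] side toe [0.532 0.465] side apex [0.78  0.437]
0.15 top edge lowR [0.578 0.376] topR [0.793 0.358] side toe [0.5   0.466] side apex [0.725 0.441]
0.2 top edge lowR [0.576 0.348] topR [0.776 0.332] side toe [0.468 0.467] side apex [0.67  0.444]
```

View pics/p.png

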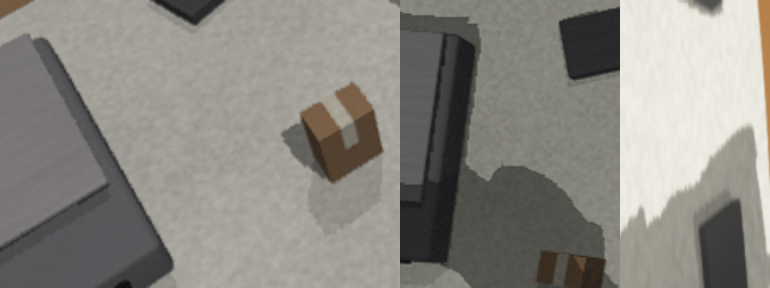

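The printer's face is at y ≈ 0.455 at its base, clear of the box grasp. Jar and bottle stand upright in their wells. Now to the box.

Emit:
step_arm --translation '[[-3, 0, 0.3], [-7.5, 0, 0.8], [-12, 0, 1.2], [-16.5, 0, 1.7], [-21, 0, 2.1], [-25.5, 0, 2.6], [-30, 0, 3.1], [-34.5, 0, 3.5], [-39, 0, 4], [-42.5, 0, 4.4]]' --rotation '[[0, 0, 0], [0, 0, 0], [0, 0, 0], [0, 0, 0], [0, 0, 0], [0, 0, 0], [0, 0, 0], [0, 0, 0], [0, 0, 0], [0, 0, 0]]' --jaw '[0, 0, 0, 0, 0, 0, 0, 0, 0, 0]'

```text
clock: 17.45
tcp_pos: [0.5627, 0.2792, 0.1738]
ee_rot: [-1.134, 1.324, -1.322]
contact_force: [0.6, 0.0, -0.3]
opening: 0.0854
```

```bash
python3 wr.py n box; python3 go.py .5703 .3 .028 -9
```

```text
tcp [0.5627 0.2792 0.1738] 17.45 cam [0.575 0.348 0.316]
box 0.94 [145.8 255.4] [0.5665 0.3003]
clock 17.55 tcp [0.5624 0.2825 0.1731] op 0.0857 F [ 0.7 -0.2  0.3] q [-0.75  0.59  0.36  1.65 -0.24  0.95 -0.46]
tool y [-0.0025  0.0014 -1.    ] zyaw -8.58
shift cm [-1.84 14.51  0.56] rot [ 0.0027  0.0073 -0.001 ]
shift cm [-1.84 14.51  0.56] rot [-1.5000e-03 -3.1343e+00 -4.3000e-03]
```

View pics/n.png

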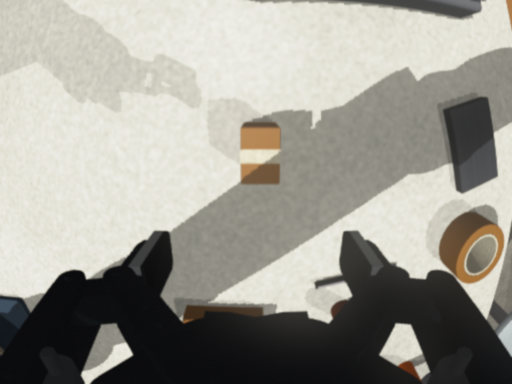

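```bash
python3 wr.py n2 box 260.5,155,.066 240.5,126,.066 280.5,126,.066 241,184,.066 280.5,184,.066; python3 go.py .569 .301 .028 -9
```

```text
tcp [0.5624 0.2825 0.1731] 17.55 cam [0.574 0.351 0.315]
box 0.79 [151.4 254.7] [0.5645 0.2981]
260.5,155,.066 [0.5709 0.3053]
240.5,126,.066 [0.5579 0.3323]
280.5,126,.066 [0.5911 0.3274]
241,184,.066 [0.5503 0.2824]
280.5,184,.066 [0.5845 0.2773]
clock 17.65 tcp [0.5625 0.2763 0.1738] op 0.0851 F [-0.5 -0.9 -0.6] q [-0.75  0.58  0.36  1.65 -0.24  0.95 -0.46]
tool y [-0.0025 -0.0018 -1.    ] zyaw -8.91
shift cm [-2.58 14.58  0.29] rot [0.0022 0.0015 0.0022]
shift cm [-2.58 14.58  0.29] rot [ 0.0034 -3.1401 -0.0035]
```

Emit:
step_arm --translation '[[-1, 0, 0.1], [-2, 0.5, 0.2], [-2.65, 1.5, 0.3], [-2.65, 3, 0.3], [-2.65, 5.5, 0.3], [-2.65, 8.5, 0.3], [-2.65, 11.2, 0.3], [-2.65, 13.2, 0.3], [-2.65, 14.3, 0.3], [-2.65, 14.6, 0.3]]' --rotation '[[0, 0, 0], [0, 0, 0], [0, 0, 0], [0, 0, 0], [0, 0, 0], [0, 0, 0], [0, 0, 0], [0, 0, 0], [0, 0, 0], [0, 0, 0]]' --jaw '[0, 0, 0, 0, 0, 0, 0, 0, 0, 0]'

```text
clock: 18.65
tcp_pos: [0.5698, 0.3015, 0.0282]
ee_rot: [-1.133, 1.325, -1.324]
contact_force: [0.2, -0.4, 0.5]
opening: 0.0857
```

```bash
python3 look.py o side top;python3 go.py .5705 .301 .028 -9;python3 - <<'E'
import cv2,numpy as np
a=cv2.imread('pics/o_side.png');b=cv2.imread('pics/o_top.png');cv2.imwrite('pics/o.png',np.hstack([cv2.resize(a[200:384,60:260],(420,386)),cv2.resize(b[120:300,20:200],(360,386))]))
E
```

```text
{'clock': 18.75, 'tcp_pos': array([0.57069634, 0.30179065, 0.02974564]), 'ee_rot': array([-1.13078758,  1.32409902, -1.32416371]), 'contact_force': array([-0.19284392,  0.46424578,  0.21820462]), 'opening': 0.08563710484932875}
clock 18.75 tcp [0.5707 0.3018 0.0297] op 0.0856 F [-0.2  0.5  0.2] q [-0.73  0.77  0.29  1.73 -0.31  0.69 -0.43]
tool y [-1.e-04 -1.e-04 -1.e+00] zyaw -9.01
shift cm [ 0.08  0.17 -0.01] rot [ 0.     -0.0002  0.0001]
shift cm [ 0.08  0.17 -0.01] rot [-2.0000e-04  3.1414e+00  1.0000e-04]
```

View pics/o.png

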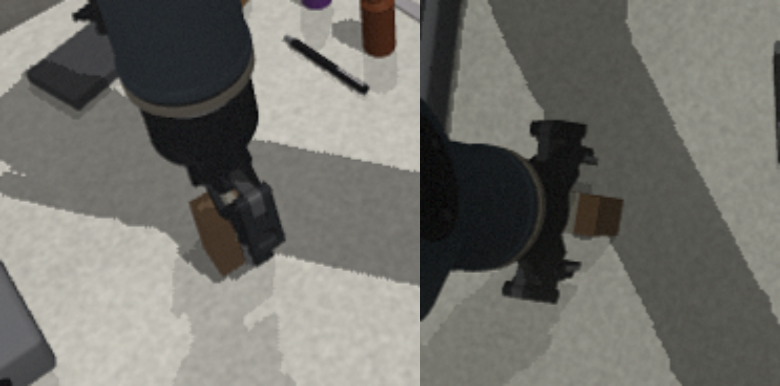

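The fingers straddle the box's 34 mm, at side crop (230,230). Closing.

Emit:
step_arm --translation '[[0, 0, 0], [0, 0, 0], [0, 0, 0], [0, 0, 0], [0, 0, 0], [0, 0, 0], [0, 0, 0], [0, 0, 0], [0, 0, 0], [0, 0, 0]]' --rotation '[[0, 0, 0], [0, 0, 0], [0, 0, 0], [0, 0, 0], [0, 0, 0], [0, 0, 0], [0, 0, 0], [0, 0, 0], [0, 0, 0], [0, 0, 0]]' --jaw '[0.3, 0.6, 1, 1, 1, 1, 1, 1, 1, 1]'

```text
clock: 19.75
tcp_pos: [0.5709, 0.3021, 0.0305]
ee_rot: [-1.13, 1.324, -1.324]
contact_force: [-0.9, -0.1, 6.9]
opening: 0.0335
```

```bash
python3 go.py .4831 .0431 .13 -9
```

```text
clock 19.75 tcp [0.5709 0.3021 0.0305] op 0.0335 F [-0.9 -0.1  6.9] q [-0.73  0.77  0.29  1.73 -0.31  0.69 -0.43]
tool y [ 8.e-04  7.e-04 -1.e+00] zyaw -8.99
shift cm [26.95 -9.97 -4.61] rot [-0.0007  0.0001 -0.0008]
shift cm [26.95 -9.97 -4.61] rot [-1.2000e-03 -3.1415e+00  1.1000e-03]
```

Emit:
step_arm --translation '[[0, -2, 0], [0, -5.5, 0], [0, -9, 0], [2.5, -10, -0.4], [7, -10, -1.2], [11.5, -10, -2], [16, -10, -2.7], [20.5, -10, -3.5], [25, -10, -4.3], [26.9, -10, -4.6]]' --rotation '[[0, 0, 0], [0, 0, 0], [0, 0, 0], [0, 0, 0], [0, 0, 0], [0, 0, 0], [0, 0, 0], [0, 0, 0], [0, 0, 0], [0, 0, 0]]' --jaw '[1, 1, 1, 1, 1, 1, 1, 1, 1, 1]'

```text
clock: 20.75
tcp_pos: [0.481, 0.039, 0.1301]
ee_rot: [-1.13, 1.327, -1.328]
contact_force: [-0.6, -0.3, -1.8]
opening: 0.0331
```

```bash
python3 look.py q side top wrist;python3 go.py .4831 .044 .038 -9;python3 - <<'E'
import cv2,numpy as np
a,b,c=[cv2.imread('pics/q_%s.png'%n) for n in('side','top','wrist')]
cv2.imwrite('pics/q.png',np.hstack([cv2.resize(a[130:290,240:400],(400,400)),cv2.resize(b[200:330,190:320],(400,400))]))
E
```

```text
{'clock': 20.9, 'tcp_pos': array([0.48279614, 0.04204942, 0.13009617]), 'ee_rot': array([-1.12903706,  1.32589437, -1.32609832]), 'contact_force': array([ 0.08058039,  0.0945135 , -0.35499546]), 'opening': 0.03323614331965531}
clock 20.9 tcp [0.4828 0.042  0.1301] op 0.0332 F [ 0.1  0.1 -0.4] q [-0.42  0.45  0.33  2.07 -0.23  0.66 -0.09]
tool y [ 2.e-04  1.e-04 -1.e+00] zyaw -9.16
shift cm [-0.2   9.21 -0.  ] rot [-0.0002 -0.0029 -0.0001]
shift cm [-0.2   9.21 -0.  ] rot [ 1.0000e-04  3.1387e+00 -4.0000e-04]
```

View pics/q.png

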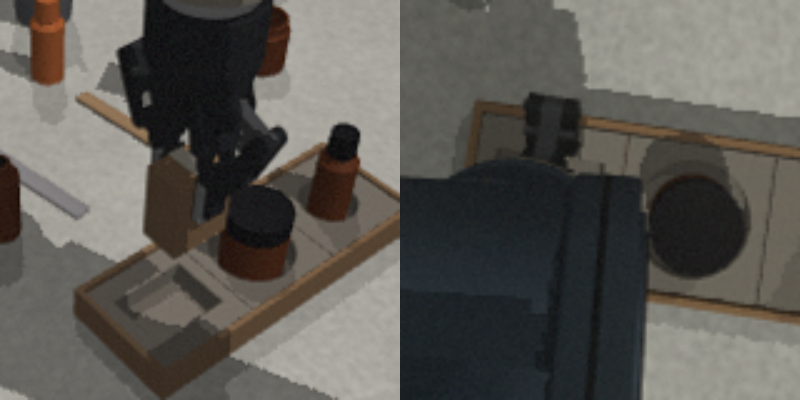

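View pics/q_wrist.png

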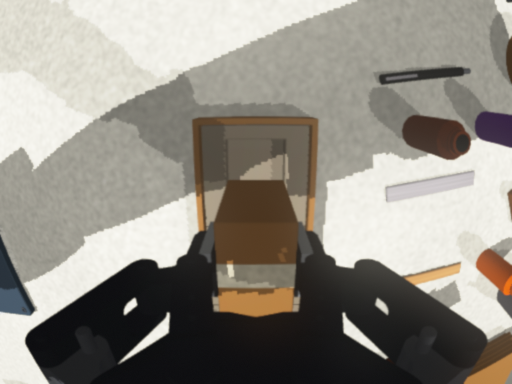

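```bash
python3 wr.py r 228,180,.1005 284,180,.1005 228,138,.027 288,138,.027 box_fitment; python3 - <<'E'
import numpy as np
c,s=np.cos(-.1564),np.sin(-.1564)
for cx,cy in((.4831,.0431),):
  for dx in(-.025,.025): print('well +y corner exp',cx+c*dx-s*.033,cy+s*dx+c*.033)
for dx in(-.017,.017): print('box +y bottom exp',.483+c*dx-s*.025,.042+s*dx+c*.025)
E
python3 go.py .4831 .044 .038 -9
```

```text
tcp [0.4828 0.042  0.1301] 20.9 cam [0.495 0.111 0.272]
228,180,.1005 [0.4711 0.067 ]
284,180,.1005 [0.5043 0.0617]
228,138,.027 [0.4675 0.084 ]
288,138,.027 [0.5167 0.0761]
box_fitment 0.72 [169.6 251.6] [0.4814 0.0491]
well +y corner exp 0.46354532364039946 0.07959129529725249
well +y corner exp 0.5129350451631342 0.07180313711275728
box +y bottom exp 0.4701015737745178 0.0693428345440957
box +y bottom exp 0.5036865844099774 0.06404688697863897
clock 21.0 tcp [0.4835 0.0442 0.1299] op 0.0335 F [-0.7  0.6 -1.1] q [-0.42  0.45  0.33  2.06 -0.23  0.66 -0.09]
tool y [ 5.e-04  6.e-04 -1.e+00] zyaw -8.96
shift cm [ 0.03  9.19 -0.04] rot [-0.0004  0.0008 -0.0006]
shift cm [ 0.03  9.19 -0.04] rot [-1.0000e-03 -3.1408e+00  7.0000e-04]
```

Emit:
step_arm --translation '[[-0.2, 1, 0.1], [-0.4, 2.8, 0.15], [-0.4, 4.4, 0.15], [-0.4, 5.4, 0.15], [-0.4, 6, 0.15], [-0.4, 6.3, 0.15], [-0.4, 6.5, 0.15], [-0.4, 6.5, 0.15], [-0.4, 6.5, 0.15], [-0.4, 6.5, 0.15]]' --rotation '[[0, 0, 0], [0, 0, 0], [0, 0, 0], [0, 0, 0], [0, 0, 0], [0, 0, 0], [0, 0, 0], [0, 0, 0], [0, 0, 0], [0, 0, 0]]' --jaw '[1, 1, 1, 1, 1, 1, 1, 1, 1, 1]'

```text
clock: 22.0
tcp_pos: [0.4854, 0.0471, 0.0652]
ee_rot: [-1.13, 1.323, -1.324]
contact_force: [0.6, -0.4, -0.5]
opening: 0.0334
```

```bash
python3 look.py s side wrist;python3 go.py .4831 .044 .038 -9;python3 - <<'E'
import cv2,numpy as np
a,c=[cv2.imread('pics/s_%s.png'%n) for n in('side','wrist')]
cv2.imwrite('pics/s.png',np.hstack([cv2.resize(a[190:290,255:355],(400,400),interpolation=2),cv2.resize(c[80:280,156:356],(400,400),interpolation=2)]))
E
```

```text
{'clock': 22.1, 'tcp_pos': array([0.48533467, 0.04708333, 0.06508802]), 'ee_rot': array([-1.13024834,  1.32363873, -1.32406562]), 'contact_force': array([-0.17496477,  0.37510728, -0.93877865]), 'opening': 0.033044062061219195}
clock 22.1 tcp [0.4853 0.0471 0.0651] op 0.033 F [-0.2  0.4 -0.9] q [-0.37  0.56  0.27  2.12 -0.29  0.5  -0.04]
tool y [ 5.e-04  1.e-04 -1.e+00] zyaw -9.0
shift cm [ 0.34  2.71 -0.17] rot [-0.0005  0.     -0.0002]
shift cm [ 0.34  2.71 -0.17] rot [-4.0000e-04 -3.1416e+00  8.0000e-04]
```

View pics/s.png

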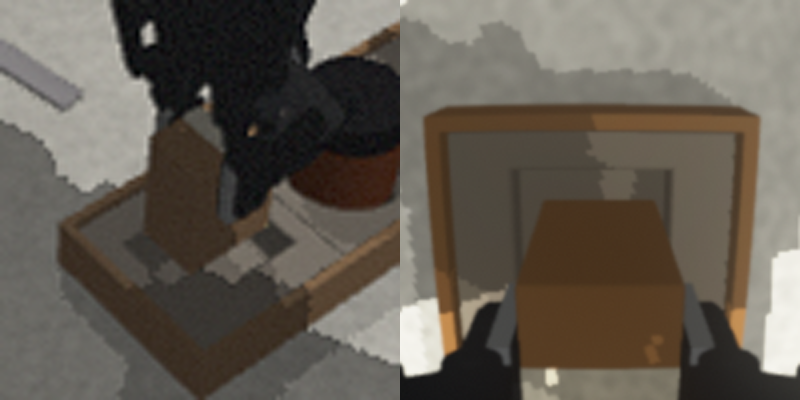

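The box bottom sits about 2 mm towards +x in the well opening; I'll correct that and lower it.

Emit:
step_arm --translation '[[0, 0, -0.1], [0, 0, -0.2], [0, 0.5, -0.2], [0, 1, -0.2], [0, 1.5, -0.2], [0, 2, -0.2], [0, 2.3, -0.2], [0, 2.5, -0.2], [0, 2.6, -0.2], [0, 2.6, -0.2]]' --rotation '[[0, 0, 0], [0, 0, 0], [0, 0, 0], [0, 0, 0], [0, 0, 0], [0, 0, 0], [0, 0, 0], [0, 0, 0], [0, 0, 0], [0, 0, 0]]' --jaw '[1, 1, 1, 1, 1, 1, 1, 1, 1, 1]'

```text
clock: 23.1
tcp_pos: [0.4832, 0.0473, 0.0387]
ee_rot: [-1.131, 1.324, -1.324]
contact_force: [-0.8, -0.2, -0.6]
opening: 0.0335
```

```bash
python3 look.py t side wrist;python3 go.py;python3 - <<'E'
import cv2,numpy as np
a,c=[cv2.imread('pics/t_%s.png'%n) for n in('side','wrist')]
cv2.imwrite('pics/t.png',np.hstack([cv2.resize(a[190:290,255:355],(400,400),interpolation=2),cv2.resize(c[80:280,156:356],(400,400),interpolation=2)]))
E
```

```text
{'clock': 23.2, 'tcp_pos': array([0.48327713, 0.04733877, 0.03891557]), 'ee_rot': array([-1.13063054,  1.32380444, -1.324016  ]), 'contact_force': array([-0.06272696, -0.03024347, -1.32782923]), 'opening': 0.03318991500536945}
clock 23.2 tcp [0.4833 0.0473 0.0389] op 0.0332 F [-0.1 -0.  -1.3] q [-0.35  0.6   0.23  2.14 -0.32  0.43 -0.03]
tool y [ 2.e-04  0.e+00 -1.e+00] zyaw -9.0
```

View pics/t.png

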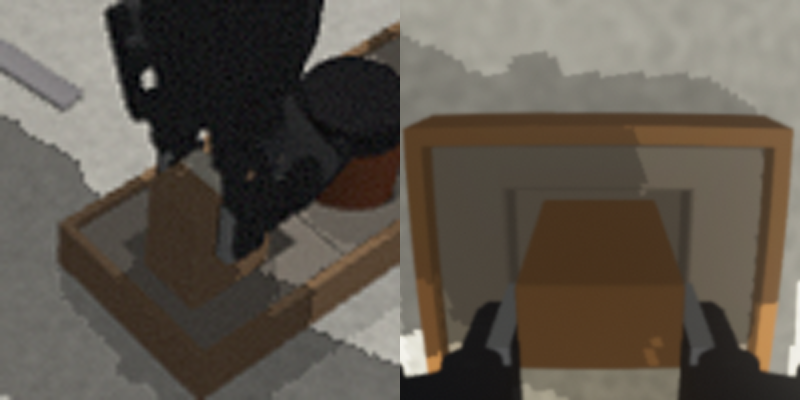

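The box is well inside the rectangular well. I'll lower the last couple of millimetres and release.

Emit:
step_arm --translation '[[0, 0.1, 0], [0, 0.15, 0], [0, 0.2, 0], [0, 0.2, 0], [0, 0.2, 0], [0, 0.2, 0], [0, 0.2, 0], [0, 0.2, 0], [0, 0.2, 0], [0, 0.2, 0]]' --rotation '[[0, 0, 0], [0, 0, 0], [0, 0, 0], [0, 0, 0], [0, 0, 0], [0, 0, 0], [0, 0, 0], [0, 0, 0], [0, 0, 0], [0, 0, 0]]' --jaw '[1, 1, 1, 1, 1, 1, 0.9, 0.7, 0.5, 0.3]'

```text
clock: 24.2
tcp_pos: [0.4834, 0.0474, 0.037]
ee_rot: [-1.13, 1.324, -1.324]
contact_force: [0.6, -0.3, 0.3]
opening: 0.0557
```

Emit:
step_arm --translation '[[0, 0, 0], [0, 0, 0], [0, 0, 0], [0, 0, 0], [0, -1, 0], [0, -3, 0], [0, -6, 0], [0, -9.5, 0], [0, -13, 0], [0, -15, 0]]' --rotation '[[0, 0, 0], [0, 0, 0], [0, 0, 0], [0, 0, 0], [0, 0, 0], [0, 0, 0], [0, 0, 0], [0, 0, 0], [0, 0, 0], [0, 0, 0]]' --jaw '[0, 0, 0, 0, 0, 0, 0, 0, 0, 0]'

```text
clock: 25.2
tcp_pos: [0.4838, 0.0471, 0.19]
ee_rot: [-1.128, 1.322, -1.325]
contact_force: [0.4, 0.3, -0.3]
opening: 0.0855
```

Emit:
step_arm --translation '[[-3, 0, 0], [-7, 0, 0], [-11, 0, 0], [-15, 0, 0], [-18, 0, 0], [-20, 0, 0], [-20, 0, 0], [-20, 0, 0], [-20, 0, 0], [-20, 0, 0]]' --rotation '[[0, 0, 0], [0, 0, 0], [0, 0, 0], [0, 0, 0], [0, 0, 0], [0, 0, 0], [0, 0, 0], [0, 0, 0], [0, 0, 0], [0, 0, 0]]' --jaw '[0, 0, 0, 0, 0, 0, 0, 0, 0, 0]'

```text
clock: 26.2
tcp_pos: [0.5146, 0.2434, 0.1871]
ee_rot: [-1.13, 1.325, -1.326]
contact_force: [0.0, -0.1, -0.1]
opening: 0.0855
```

```bash
python3 look.py u side top;python3 - <<'E'
import cv2,numpy as np
a,c=[cv2.imread('pics/u_%s.png'%n) for n in('side','top')]
cv2.imwrite('pics/u.png',np.vstack([np.hstack([cv2.resize(a[180:290,255:410],(400,284),interpolation=2),cv2.resize(c[225:315,200:370],(400,284),interpolation=2)]),np.hstack([cv2.resize(a,(400,300)),cv2.resize(c,(400,300))])]))
E
python3 - <<'E'
# jar/bottle/box top heights & positions, expected projections
import sys;sys.argv=['x']
import numpy as np
P=np.load('cal.npz')
for n,X in(('jar top',(.469,-.048,.072)),('bottle top',(.454,-.137,.102)),('box top',(.4825,.046,.074))):
  for v in('top','side'):
    q=P[v]@np.r_[X,1];print(n,v,(q[:2]/q[2]).round(1))
E
```

```text
{'clock': 26.3, 'tcp_pos': array([0.51459602, 0.24390307, 0.18701502]), 'ee_rot': array([-1.12997122,  1.32493679, -1.32513607]), 'contact_force': array([-0.48210269,  0.73966329, -0.31825362]), 'opening': 0.08547714410862418}
jar top top [286.  272.7]
jar top side [344.7 211.9]
bottle top top [339.5 283. ]
bottle top side [378.7 181.9]
box top top [232.9 265.6]
box top side [309.1 233.9]
```

View pics/u.png

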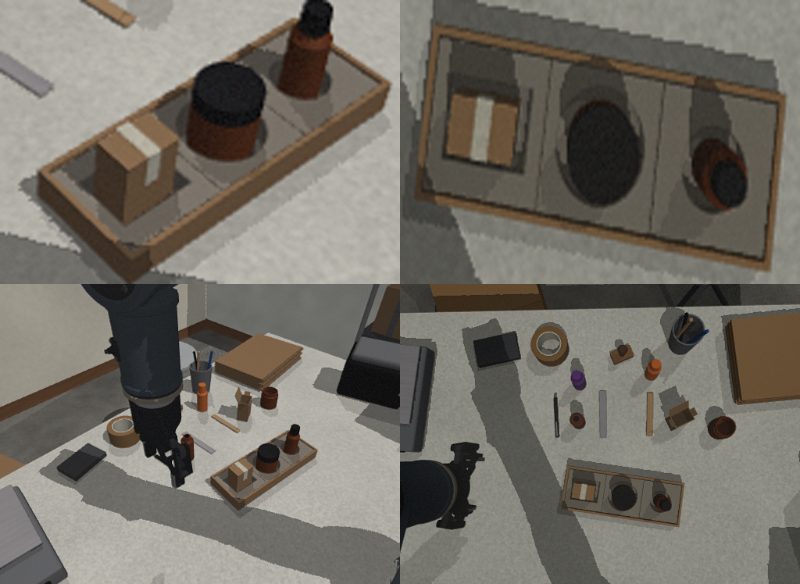

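All three stand upright in their wells: jar lid at (343,211), bottle cap at (377,182) and box top at (308,234) in the side view. Each is within about 1.5 px of the projection for a seated item, and nothing else has moved. Handing in.

```bash
python3 -c "
from plant import manip
print(manip.sign_off())"
```

```text
the job is handed in; nothing more can be done
None
```

The gift set is packed. I placed the lidded jar, then the capped bottle, then the closed box, each upright in its own well and released. I handed the job in at about 26 s.

- **Last checks:** In the side view, each item's top was within about 1.5 px of where it should be when fully seated. The gripper was open and clear, with no force on it. The open jar, open bottle, open box and the orange and purple look-alikes appeared untouched and standing.
- **Disagreements:** The views differed by up to about 4 mm on where the box well was. I re-centred the box by eye from the wrist camera before lowering it. The network also placed the carton on the jar in the first top view, so I fitted the carton from its corners instead.
- **Not measured:** I felt no clear contact force as each item touched bottom, so "right down" rests on the tool heights and the final pictures.

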